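Close and lock the dye drawer by feel

TASK

Push the slightly open drawer of the white unit fully home, lock it with the push-push button on its top, prove it locked with a steady outward pull of about 10 N on the handle for about half a second, and let go, leaving it shut. The button looks the same locked or unlocked and every full press flips the hidden bolt, so find its state by feel: if the bolt is already out, the drawer stops about 20 mm short of home and must be clicked free first. Do not load the bolt or the button with more than about 20 N, and leave the things around where they are.

Things in the scene. Friction and masses are not known exactly. Their poses are not given: they have to be found in the camera images.
- unit: White steel drawer unit fixed to the bench, 230 mm deep (its x), 240 mm wide (its y), 100 mm high, with one drawer. Origin at the centre of its underside; its x points from the drawer front to the back, so the drawer opens towards its -x; z up. Front roughly towards the robot, turned by up to 0.35 rad. A grey lock housing stands on its top.
- drawer (a joint): Drawer opening in m: 0 fully home at its end stop, 0.09 wide open. 1.5 N of friction, 0.8 kg, stays where left. With the hidden bolt out (locked), an open drawer being shut stops against it at 0.019; a drawer that was home has 3 mm of play and a pull stops at 0.003. With the bolt in (unlocked) it slides freely.
- handle (a point): Middle of the drawer's steel bar handle: round, 12 mm thick, 100 mm long along the unit's y, a leg at each end. Its axis is 85 mm above the bench and 55 mm in front of the drawer front (49 mm gap behind the bar), 185 mm in front of the unit's centre when the drawer is home. Free above and below. Moves with the drawer.
- lock: Grey lock housing, 64 mm square, on the unit's top, 100 to 130 mm above the bench, centred 60 mm in front of the unit's centre. Origin at bench level under its centre, axes as the unit's. It carries the button and, hidden inside, the bolt. The button is only sure to move the bolt while nothing pushes or pulls on the drawer.
- button_top (a point): Centre of the top of the round steel button on the lock housing: 32 mm across, 148 mm above the bench at rest, travel 13.5 mm straight down to a firm stop. Gives from 3 N, up to 7 N near the bottom; the bolt flips at 10 to 11 mm. Press until it bottoms (about 10 N felt), then let it come right up. Each full press flips the bolt, locked or unlocked; nothing outside shows which.
- carton: Bystander: upright cardboard carton 45 x 60 x 130 mm, about 0.2 m to the left (unit's +y) of the unit's centre; origin under its centre. Leave alone.
- developer: Bystander: white plastic bottle 66 mm across, 150 mm high, about 0.2 m to the right (unit's -y) of the unit's centre; origin under its centre. Leave alone.
- cream_jar: Bystander: low jar 54 mm across, 45 mm high, standing on the right side (unit's -y) of the unit's top, behind the button; origin under its centre. Leave alone.
- tint_brush: Bystander: flat grey tint brush 180 mm long, 10 mm thick, lying on the bench to the left of the unit; origin on its underside near its middle. Leave alone.

How it is judged:
By the outcome, as a careful person would: the job done as asked, in the order asked, and still so for the second after the job is handed in, with the robot touching nothing.
It also fails if it takes over 66 s, if anything falls off the work surface, if the arm or the gripper's body presses on something with over 40 N, if the wrist force passes 120 N, or if a joint passes its speed limit or range.

ROBOT

A 6-joint arm with a two-finger parallel gripper is mounted at the origin on the work surface. World frame = base frame: x ahead of the robot, y to its left, z up, the work surface at z = 0. Lengths are in m, angles in rad, forces in N, time in s.
With the tool pointing down it reaches from about 0.225 to 0.875 m from the base axis. Payload 3.4 kg.
Tool frame: the origin (TCP) lies at the very end of the fingers, on their centre line; the grasp point (between the pads) lies behind it (manip.tcp_to_grasp is the z of the grasp point in the tool frame, in m); z points along the fingers, y is the direction in which the jaws open and shut (so a half turn about z gives the same grasp; the last joint's range is limited). The gripper opens to 85 mm and grips with 20 to 120 N. Pads are 22 mm wide; open, the fingers measure 114 mm over their backs; the gripper's body (76 mm by 85 mm) begins 54 mm behind the grasp point. The pads swing forward as they close: fully open they stand 13 mm farther back than shut.
Start: joints at [1.119, 0.276, 1.505, -0, 1.361, -0.121], TCP at [0.187, 0.544, 0.208] pointing down, gripper open.
Joint ranges: [-2.89, 2.89], [-0.75, 2.08], [0.22, 2.7], [-1.18, 4.32], [0.11, 2.71], [-2.7, 2.7]. Speed limits (rad/s): [2.57, 2.57, 3.14, 3.14, 3.14, 3.14].

INTERFACE

Orientations are given as a unit quaternion [w, x, y, z].
In Python, from rig import manip, eyes gives the robot as it stands.
- The arm moves only by the tool servo_tool, never from a script. Its argument "increments" is a list of rows, each an object with "slide": the shift along the tool's x, y, z in m, a list of three; "spin": the turn about the tool's z in degrees. A call has 1 to 8 rows; each row shifts and turns the commanded pose from where the row before left it, along the tool's axes as they then stand; what a row does not reach is not made up. A row lasts 1/10 s, in which the tool goes at most 50 mm and 8.59 degrees, less where a joint would pass 70% of its speed; a pose out of reach is approached as far as the arm can. A call is refused whole if a number of a shift passes 0.05 or a number of a turn 8.59, either way. A call with a gripper value outside its range is refused whole. "hand" is the opening, from 0 (shut) to 1 (fully open), set as the call begins (left out, the last holds). The fingers move at their own pace and stop on an object; "newtons" is the grip in N (left out, the last holds). Time passes only in rows, so rows that do not move let the fingers close. It gives the time, the measured TCP pose, the force and the opening at its end, in the units of the state.
- manip.get_state(): the state, without advancing time (a new reading comes with each control period).
- eyes.get_image(name): name is "scene" or "top"; returns the picture (384x512x3 uint8, blue, green, red); there is no depth.
- eyes.calibration(name): a dict with "fx", "fy", "cx", "cy" (pixels), "rvec" (rotation vector, rad) and "tvec" (3), from world to camera coordinates, as OpenCV has them. Camera axes: x right, y down, z forward; pixel columns grow to the right and rows downward; lengths in m; the calibration is good to about 2 mm. A picture is of the moment at which its call begins. calibration takes no time and is no camera call.
- manip.sign_off(): hands the job in, once; it reports no verdict.
The state is a dict: "clock": time; "qpos": joint angles; "qd": joint speeds; "effort": joint torques, N m; "position": TCP position; "ee_rot": TCP orientation; "contact_force": force on the tool from outside, world axes, zero at the start; "moment": the same for the moment, N m; "width": finger opening in m.
Only numpy, scipy, OpenCV 4.12 (cv2) and the standard library are available. Lean on these libraries where they do the work, as an engineer would, in place of code of your own. Each camera call takes 0.05 s, during which the arm holds its last target.

## Working session

There is one attempt and no reset: what is moved stays moved. The work goes in short steps, Python scripts to look and compute and a tool call to move; the robot and the scene stay as the last step left them, time stands still between calls to the robot, and variables do not carry over. Pictures are saved under pics/ and viewed, and the job is handed in when it is done.

Besides the shell and the picture viewer there is one more tool, called after "Request:" by a JSON object that holds its "method" and its "body", one argument or row to a line. servo_tool: Moves the arm, as the interface text tells. Its arguments: {"type":"object","properties":{"increments":{"type":"array","items":{"type":"object","properties":{"slide":{"type":"array","items":{"type":"number"}},"spin":{"type":"number"}}}},"hand":{"type":"number"},"newtons":{"type":"number"}},"required":["increments"]}

```bash
ls; mkdir -p pics
python3 - <<'E'
from rig import manip, eyes
import cv2
for n in("scene","top"):
    cv2.imwrite(f"pics/{n}0.png",eyes.get_image(n)); print(n,eyes.calibration(n))
print(manip.get_state(), manip.tcp_to_grasp)
E
```

```text
pics
scene {'fx': 393.44935914731866, 'fy': 393.44935914731866, 'cx': 252.89610951297672, 'cy': 191.0448969885865, 'rvec': array([ 1.94227462,  1.46303832, -0.62346103]), 'tvec': array([-0.26352622, -0.32097138,  1.54907176])}
top {'fx': 480.75965427570395, 'fy': 480.75965427570395, 'cx': 258.00616136067646, 'cy': 190.34185119741934, 'rvec': array([ 2.1860882 , -2.12488888,  0.13277792]), 'tvec': array([0.05981064, 0.64300493, 1.05433127])}
{'clock': 0.1, 'qpos': array([ 1.11898983e+00,  2.76529510e-01,  1.50598797e+00,  1.78453173e-05,
        1.36071382e+00, -1.21010185e-01]), 'qd': array([ 5.97507864e-05, -2.38469090e-03, -4.39272587e-03,  6.56527047e-04,
       -1.48064840e-03, -3.30699808e-04]), 'effort': array([ 1.38880529e-03, -4.17702985e+01, -2.46403581e+01,  1.32183882e-04,
        5.72308752e-03,  1.40576157e-05]), 'position': array([0.18654041, 0.54336768, 0.20673493]), 'ee_rot': array([-2.39835365e-04,  1.64646854e-01,  9.86352240e-01, -7.83482598e-04]), 'contact_force': array([ 0.62857464, -0.27344504, -0.52802844]), 'moment': array([-0.00600278,  0.05162741,  0.00032461]), 'width': 0.08558796376644429} -0.0187
```

View pics/scene0.png

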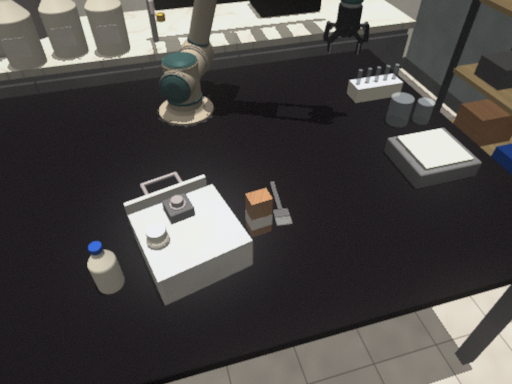

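View pics/top0.png

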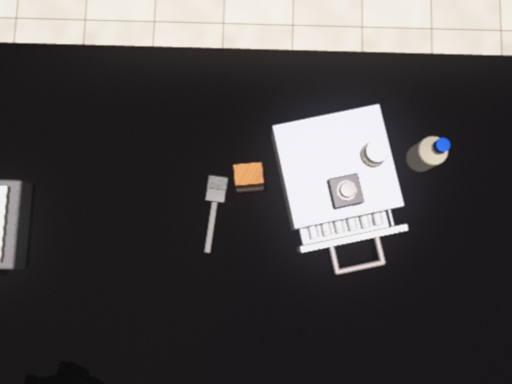

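The scene view shows the unit with its handle towards the robot. In the top view the housing and button are near (346,190), and the handle bar runs from about (337,272) to (384,264). I'll enlarge the top view to pick points.

Run:
```python
import cv2
i=cv2.imread("pics/top0.png")[90:290,260:420]
cv2.imwrite("pics/topz.png",cv2.resize(i,None,fx=3,fy=3,interpolation=cv2.INTER_CUBIC))
i=cv2.imread("pics/scene0.png")[165:300,110:260]
cv2.imwrite("pics/scz.png",cv2.resize(i,None,fx=4,fy=4,interpolation=cv2.INTER_CUBIC))
```

```text
(no output)
```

View pics/topz.png

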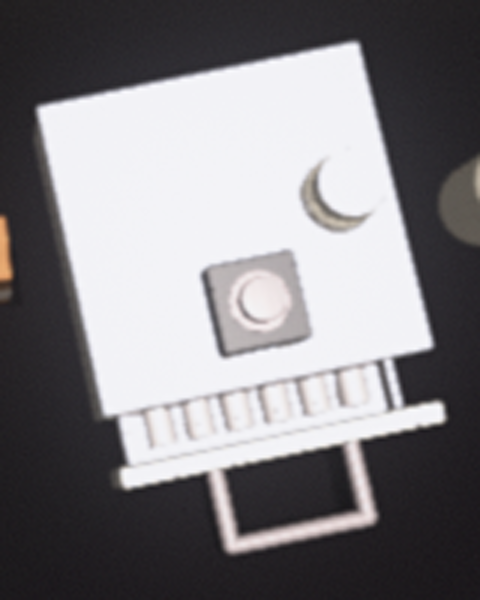

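View pics/scz.png

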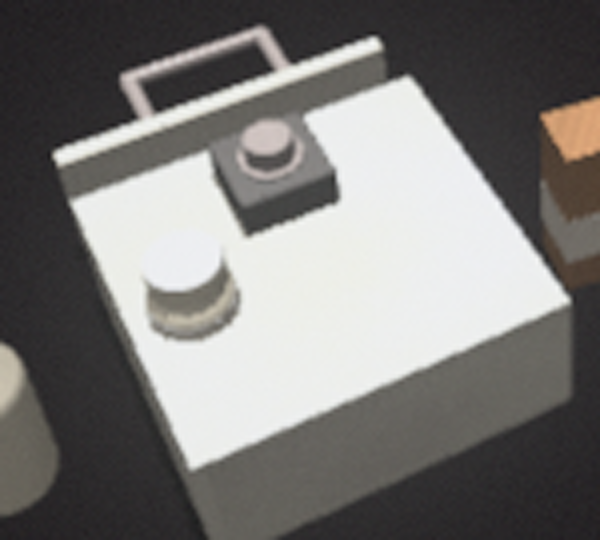

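```bash
cat > h.py <<'E'
from rig import manip, eyes
import numpy as np, cv2
def ray(n,uv,z):
    c=eyes.calibration(n);R=cv2.Rodrigues(c["rvec"])[0];t=c["tvec"]
    d=R.T@np.array([(uv[0]-c["cx"])/c["fx"],(uv[1]-c["cy"])/c["fy"],1]);o=-R.T@t
    return o+d*(z-o[2])/d[2]
def proj(n,P):
    c=eyes.calibration(n);K=np.array([[c["fx"],0,c["cx"]],[0,c["fy"],c["cy"]],[0,0,1]])
    return cv2.projectPoints(np.array(P,float).reshape(-1,3),c["rvec"],c["tvec"],K,None)[0].reshape(-1,2)
E
python3 - <<'E'
from h import *
zt=lambda a:(a[0]/3+260-.33,a[1]/3+90-.33)
zs=lambda a:(a[0]/4+110-.37,a[1]/4+165-.37)
for k,f,n,L in(("T",zt,"top",dict(RL=((38,106),.1),RR=((358,42),.1),FR=((433,349),.1),FL=((103,416),.1),but=((264,299),.148),hL=((233,548),.085),hR=((371,519),.085),panL=((120,472),.1))),
 ("S",zs,"scene",dict(RR=((193,468),.1),RL=((570,299),.1),FL=((408,77),.1),but=((270,135),.148),hL=((263,32),.085),hR=((127,80),.085)))):
    P={m:ray(n,f(a),z) for m,(a,z) in L.items()}
    for m in P:print(k,m,P[m].round(4))
    if k=="T":
        c=sum(P[m] for m in("RL","RR","FR","FL"))/4
        print("c",c,"w",np.linalg.norm(P["RL"]-P["RR"]),np.linalg.norm(P["FL"]-P["FR"]),"d",np.linalg.norm(P["RL"]-P["FL"]),np.linalg.norm(P["RR"]-P["FR"]))
        x=(P["RL"]+P["RR"]-P["FL"]-P["FR"]);print("yaw x",np.arctan2(x[1],x[0]))
        y=(P["RL"]+P["FL"]-P["RR"]-P["FR"]);print("yaw y",np.arctan2(-y[0],y[1]))
    b=P["but"]
    hm=(P["hL"]+P["hR"])/2;print("handle mid",hm,"len",np.linalg.norm(P["hL"]-P["hR"]))
    d=P["hL"]-P["hR"];print("yaw h",np.arctan2(-d[0],d[1]))
    print("but-h",np.linalg.norm((b-hm)[:2]),"(125 if home)", "yaw bh",np.arctan2(*(b-hm)[[1,0]]))
E
```

```text
T RL [0.7785 0.0505 0.1   ]
T RR [ 0.8333 -0.183   0.1   ]
T FR [ 0.6086 -0.2359  0.1   ]
T FL [ 0.5542 -0.0012  0.1   ]
T but [ 0.6348 -0.1062  0.148 ]
T hL [ 0.4637 -0.0966  0.085 ]
T hR [ 0.4869 -0.195   0.085 ]
T panL [ 0.515  -0.0139  0.1   ]
c [ 0.69366035 -0.09238362  0.1       ] w 0.23989142628393179 0.24092590666533464 d 0.230270637977242 0.230870807554458
yaw x 0.2287751040860779
yaw y 0.22919308219231505
handle mid [ 0.47529973 -0.14581314  0.085     ] len 0.1010566673682625
yaw h 0.2320558537438079
but-h 0.1643365936940241 (125 if home) yaw bh 0.24336883824208133
S RR [ 0.834  -0.1817  0.1   ]
S RL [0.7773 0.0505 0.1   ]
S FL [ 0.5567 -0.0039  0.1   ]
S but [ 0.6365 -0.1046  0.148 ]
S hL [ 0.4638 -0.0939  0.085 ]
S hR [ 0.4883 -0.1937  0.085 ]
handle mid [ 0.47605843 -0.14380908  0.085     ] len 0.10270045580096013
yaw h 0.24146534050638263
but-h 0.16513891661582134 (125 if home) yaw bh 0.2395264536946749
```

Request:
{"method": "servo_tool", "body": {
  "increments": [
    {"spin": 8.3},
    {"spin": 8.3},
    {"spin": 8.3},
    {"spin": 8.3},
    {"spin": 8.3},
    {"spin": 8.3},
    {"spin": 8},
    {}
  ],
  "hand": 0.45,
  "newtons": 60
}}

```text
$.increments[0]: bad value
```

```bash
cat >> h.py <<'E'
from scipy.spatial.transform import Rotation as Ro
C=np.array([.694,-.092]);YAW=.232
U=np.array([np.cos(YAW),np.sin(YAW),0]);V=np.array([-U[1],U[0],0])
HOME=np.array([*C,.085])-.185*U; BUT=np.array([*C,.148])-.06*U
def st():
    s=manip.get_state();q=s["ee_rot"];R=Ro.from_quat([q[1],q[2],q[3],q[0]]).as_matrix()
    return s,R,s["position"]
def to(P):
    s,R,p=st();return R.T@(np.array(P)-p)
E
cat > r.py <<'E'
from h import *
s,R,p=st();print(s["clock"],p.round(4),"yaw_y",np.arctan2(R[1,1],R[0,1]),"z",R[:,2].round(3),"q",s["qpos"].round(2),s["contact_force"].round(2),s["width"])
print("unit frame rel handle home:",[(p-HOME)@U,(p-HOME)@V])
print("to handle top",to([*(HOME-.04*U)[:2],.2]),"to but",to([*BUT[:2],.2]))
E
python3 r.py
```

```text
0.1 [0.1865 0.5434 0.2067] yaw_y 1.2399964536456602 z [-0.001 -0.001 -1.   ] q [ 1.12  0.28  1.51  0.    1.36 -0.12] [ 0.63 -0.27 -0.53] 0.08558796376644429
unit frame rel handle home: [np.float64(-0.1627774485497394), np.float64(0.7350225645182747)]
to handle top [-0.49601838 -0.55613566  0.0075317 ] to but [-0.63556949 -0.46809898  0.00735866]
```

Request:
{"method": "servo_tool", "body": {
  "increments": [
    {"slide": [0,0,0],"spin": 8.3},
    {"slide": [0,0,0],"spin": 8.3},
    {"slide": [0,0,0],"spin": 8.3},
    {"slide": [0,0,0],"spin": 8.3},
    {"slide": [0,0,0],"spin": 8.3},
    {"slide": [0,0,0],"spin": 8.3},
    {"slide": [0,0,0],"spin": 8},
    {"slide": [0,0,0],"spin": 0}
  ],
  "hand": 0.45,
  "newtons": 60
}}

```text
clock: 0.9
position: [0.1866, 0.5436, 0.207]
ee_rot: [0.0, 0.621, 0.784, -0.0]
contact_force: [-0.1, 0.5, 0.8]
width: 0.0383
```

```bash
python3 r.py
```

```text
0.9 [0.1866 0.5436 0.207 ] yaw_y 0.23155973800649363 z [-0.    -0.001 -1.   ] q [1.12 0.28 1.51 0.   1.36 0.89] [-0.15  0.45  0.76] 0.0383067087346738
unit frame rel handle home: [np.float64(-0.1626787599513854), np.float64(0.7352139174559794)]
to handle top [-0.73515437  0.12300689  0.00750238] to but [-0.73508181  0.28800684  0.0073972 ]
```

Request:
{"method": "servo_tool", "body": {
  "increments": [
    {"slide": [-0.03,0.006,0],"spin": 0},
    {"slide": [-0.045,0.008,0],"spin": 0},
    {"slide": [-0.045,0.008,0],"spin": 0},
    {"slide": [-0.045,0.008,0],"spin": 0},
    {"slide": [-0.045,0.008,0],"spin": 0},
    {"slide": [-0.045,0.008,0],"spin": 0},
    {"slide": [-0.045,0.008,0],"spin": 0},
    {"slide": [-0.045,0.008,0],"spin": 0}
  ]
}}

```text
clock: 1.7
position: [0.3264, 0.2205, 0.2075]
ee_rot: [0.0, 0.619, 0.785, 0.0]
contact_force: [1.1, 1.1, 0.7]
width: 0.0382
```

Request:
{"method": "servo_tool", "body": {
  "increments": [
    {"slide": [-0.045,0.008,0],"spin": 0},
    {"slide": [-0.045,0.008,0],"spin": 0},
    {"slide": [-0.045,0.008,0],"spin": 0},
    {"slide": [-0.045,0.008,0],"spin": 0},
    {"slide": [-0.045,0.008,0],"spin": 0},
    {"slide": [-0.045,0.008,0],"spin": 0},
    {"slide": [-0.045,0.008,0],"spin": 0},
    {"slide": [-0.03,0.004,0],"spin": 0}
  ]
}}

```text
clock: 2.5
position: [0.4647, -0.1029, 0.2073]
ee_rot: [0.0, 0.62, 0.784, -0.0]
contact_force: [0.3, 1.6, 0.4]
width: 0.0384
```

Request:
{"method": "servo_tool", "body": {
  "increments": [
    {"slide": [-0.045,0,0],"spin": 0},
    {"slide": [0,0,0],"spin": 0},
    {"slide": [0,0,0],"spin": 0}
  ]
}}

```text
clock: 2.8
position: [0.4736, -0.1442, 0.2069]
ee_rot: [-0.001, 0.621, 0.784, 0.0]
contact_force: [0.1, -0.4, -0.2]
width: 0.0383
```

```bash
python3 r.py
```

```text
2.8 [ 0.4736 -0.1442  0.2069] yaw_y 0.2311868095195369 z [-0.001  0.001 -1.   ] q [-0.44  0.16  1.67  0.    1.32 -0.67] [ 0.1  -0.44 -0.18] 0.03831018696064787
unit frame rel handle home: [np.float64(-0.041450335882772985), np.float64(-9.133961081332012e-05)]
to handle top [8.20076177e-05 1.45717391e-03 6.90881490e-03] to but [0.00021644 0.16645704 0.00674394]
```

Request:
{"method": "servo_tool", "body": {
  "increments": [
    {"slide": [0,0.001,0.03],"spin": 0},
    {"slide": [0,0.0005,0.03],"spin": 0},
    {"slide": [0,0,0.025],"spin": 0},
    {"slide": [0,0,0.01],"spin": 0},
    {"slide": [0,0,0],"spin": 0}
  ]
}}

```text
clock: 3.3
position: [0.4741, -0.1417, 0.1115]
ee_rot: [-0.002, 0.62, 0.785, -0.0]
contact_force: [0.2, 1.0, 1.1]
width: 0.0385
```

```bash
python3 r.py
python3 - <<'E'
from h import *
i=eyes.get_image("scene")[130:260,90:270]
cv2.imwrite("pics/s1.png",cv2.resize(i,None,fx=4,fy=4,interpolation=cv2.INTER_CUBIC))
E
```

```text
3.3 [ 0.4741 -0.1417  0.1115] yaw_y 0.2333532390256186 z [-0.003  0.002 -1.   ] q [-0.43  0.24  1.82  0.    1.09 -0.66] [0.15 1.03 1.14] 0.038541578598684824
unit frame rel handle home: [np.float64(-0.040403909091612115), np.float64(0.002217006110423103)]
to handle top [-0.00200558  0.00018227 -0.08853074] to but [-0.00222789  0.16518162 -0.08893878]
```

View pics/s1.png

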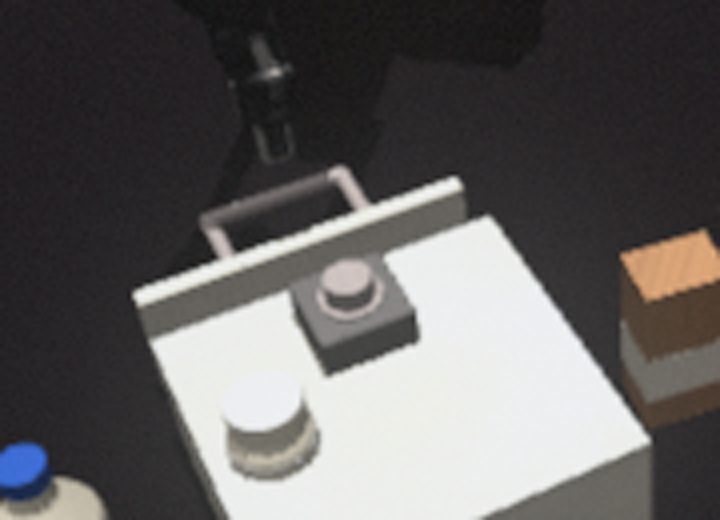

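The gripper tips show just above the bar at zoom (275,160). The bar runs from (205,218) to (340,172), and the drawer hasn't moved. I'll check the alignment by projection.

Run:
```python
from h import *
s,R,p=st()
f=lambda P:((proj("scene",P)-[90,130])*4).round()
print("tcp",f(p),"below",f([*p[:2],.085]),"fingers at bar height",f([[*(p-.02*U)[:2],.085],[*(p+.02*U)[:2],.085]]), "tips", f([p-.02*U,p+.02*U]))
```

```text
tcp [[270. 164.]] below [[277. 193.]] fingers at bar height [[267. 177.]
 [286. 210.]] tips [[261. 148.]
 [279. 181.]]
```

Request:
{"method": "servo_tool", "body": {
  "increments": [
    {"slide": [-0.002,0,0.005],"spin": 0},
    {"slide": [0,0,0],"spin": 0}
  ]
}}

```text
clock: 3.55
position: [0.4765, -0.1455, 0.1082]
ee_rot: [0.001, 0.621, 0.784, 0.0]
contact_force: [-0.6, -0.2, -1.6]
width: 0.0384
```

Request:
{"method": "servo_tool", "body": {
  "increments": [
    {"slide": [0,-0.001,0.01],"spin": 0},
    {"slide": [0,0,0.01],"spin": 0},
    {"slide": [0,0,0.01],"spin": 0},
    {"slide": [0,0,0.008],"spin": 0},
    {"slide": [0,0,0],"spin": 0},
    {"slide": [0,0,0],"spin": 0}
  ]
}}

```text
clock: 4.15
position: [0.4748, -0.1454, 0.0691]
ee_rot: [-0.0, 0.621, 0.784, -0.0]
contact_force: [0.1, 0.5, -0.2]
width: 0.0382
```

```bash
python3 r.py
python3 - <<'E'
from h import *
i=eyes.get_image("scene")[130:260,90:270]
cv2.imwrite("pics/s2.png",cv2.resize(i,None,fx=4,fy=4,interpolation=cv2.INTER_CUBIC))
E
```

```text
4.15 [ 0.4748 -0.1454  0.0691] yaw_y 0.23122031849465058 z [-0.001  0.    -1.   ] q [-0.44  0.28  1.88  0.    0.98 -0.67] [ 0.12  0.53 -0.24] 0.038209447773045815
unit frame rel handle home: [np.float64(-0.04060469704035068), np.float64(-0.0015843518349819505)]
to handle top [ 0.0016497   0.00053812 -0.13088021] to but [ 0.00177839  0.16553805 -0.13096251]
```

View pics/s2.png

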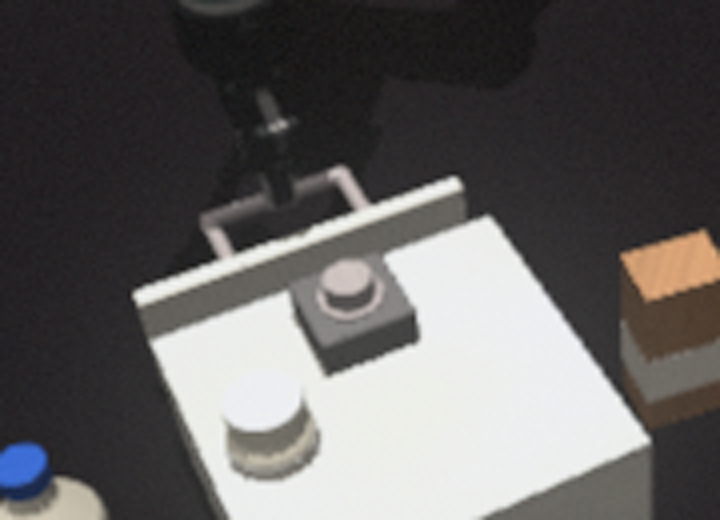

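Inner finger is behind the bar at zoom (285,190), so the bar is straddled. Now pushing gently.

Request:
{"method": "servo_tool", "body": {
  "increments": [
    {"slide": [0,0.005,0],"spin": 0},
    {"slide": [0,0.005,0],"spin": 0},
    {"slide": [0,0.003,0],"spin": 0},
    {"slide": [0,0.003,0],"spin": 0},
    {"slide": [0,0.003,0],"spin": 0},
    {"slide": [0,0.003,0],"spin": 0}
  ]
}}

```text
clock: 4.8
position: [0.4966, -0.1403, 0.0695]
ee_rot: [-0.0, 0.621, 0.784, 0.0]
contact_force: [-0.1, 0.1, -0.2]
width: 0.0383
```

Request:
{"method": "servo_tool", "body": {
  "increments": [
    {"slide": [0,0.002,0],"spin": 0},
    {"slide": [0,0.002,0],"spin": 0},
    {"slide": [0,0.002,0],"spin": 0}
  ]
}}

```text
clock: 5.1
position: [0.5022, -0.139, 0.0695]
ee_rot: [-0.0, 0.621, 0.784, 0.0]
contact_force: [0.9, -0.8, 0.1]
width: 0.0384
```

Request:
{"method": "servo_tool", "body": {
  "increments": [
    {"slide": [0,0.001,0],"spin": 0},
    {"slide": [0,0.001,0],"spin": 0}
  ]
}}

```text
clock: 5.3
position: [0.5041, -0.1385, 0.0695]
ee_rot: [-0.0, 0.621, 0.784, 0.0]
contact_force: [-0.2, -0.3, -0.3]
width: 0.0389
```

Request:
{"method": "servo_tool", "body": {
  "increments": [
    {"slide": [0,0.001,0],"spin": 0},
    {"slide": [0,0.001,0],"spin": 0}
  ]
}}

```text
clock: 5.5
position: [0.5059, -0.1381, 0.0695]
ee_rot: [-0.0, 0.621, 0.784, -0.0]
contact_force: [-1.3, -0.3, 0.5]
width: 0.0382
```

```bash
python3 r.py
```

```text
5.5 [ 0.5059 -0.1381  0.0695] yaw_y 0.2312690825237197 z [-0.  0. -1.] q [-0.4   0.32  1.82 -0.    1.   -0.63] [-1.31 -0.34  0.49] 0.03817402617560407
unit frame rel handle home: [np.float64(-0.00867029395778355), np.float64(-0.0016276363754023524)]
to handle top [ 0.0016241  -0.03137674 -0.13052315] to but [ 0.00174471  0.13362321 -0.13058109]
```

Request:
{"method": "servo_tool", "body": {
  "increments": [
    {"slide": [0,0.001,0],"spin": 0},
    {"slide": [0,0.001,0],"spin": 0}
  ]
}}

```text
clock: 5.7
position: [0.5076, -0.1377, 0.0695]
ee_rot: [-0.0, 0.621, 0.784, -0.0]
contact_force: [-1.3, -1.4, 0.5]
width: 0.0386
```

Request:
{"method": "servo_tool", "body": {
  "increments": [
    {"slide": [0,0.001,0],"spin": 0},
    {"slide": [0,0,0],"spin": 0}
  ]
}}

```text
clock: 5.9
position: [0.509, -0.1374, 0.0694]
ee_rot: [-0.0, 0.621, 0.784, 0.0]
contact_force: [-1.2, -0.5, 0.7]
width: 0.0386
```

Request:
{"method": "servo_tool", "body": {
  "increments": [
    {"slide": [0,0.001,0],"spin": 0},
    {"slide": [0,0,0],"spin": 0}
  ]
}}

```text
clock: 6.1
position: [0.51, -0.1371, 0.0695]
ee_rot: [-0.0, 0.621, 0.784, 0.0]
contact_force: [-1.2, -0.2, 0.3]
width: 0.0388
```

Request:
{"method": "servo_tool", "body": {
  "increments": [
    {"slide": [0,0.001,0],"spin": 0},
    {"slide": [0,0,0],"spin": 0}
  ]
}}

```text
clock: 6.3
position: [0.511, -0.1369, 0.0694]
ee_rot: [-0.0, 0.621, 0.784, 0.0]
contact_force: [-2.2, -0.3, 0.3]
width: 0.0383
```

Request:
{"method": "servo_tool", "body": {
  "increments": [
    {"slide": [0,0.001,0],"spin": 0},
    {"slide": [0,0,0],"spin": 0}
  ]
}}

```text
clock: 6.5
position: [0.512, -0.1367, 0.0694]
ee_rot: [-0.0, 0.621, 0.784, 0.0]
contact_force: [-1.6, 0.0, 0.4]
width: 0.0385
```

Request:
{"method": "servo_tool", "body": {
  "increments": [
    {"slide": [0,0.001,0],"spin": 0},
    {"slide": [0,0,0],"spin": 0}
  ]
}}

```text
clock: 6.7
position: [0.513, -0.1364, 0.0694]
ee_rot: [-0.0, 0.621, 0.784, 0.0]
contact_force: [-1.6, 0.6, 0.0]
width: 0.0384
```

```bash
python3 r.py
python3 - <<'E'
from h import *
cv2.imwrite("pics/t3.png",cv2.resize(eyes.get_image("top")[90:290,260:420],None,fx=3,fy=3,interpolation=cv2.INTER_CUBIC))
E
```

```text
6.7 [ 0.513  -0.1364  0.0694] yaw_y 0.23117168886661002 z [ 0.  0. -1.] q [-0.39  0.33  1.81  0.    1.01 -0.62] [-1.61  0.59  0.  ] 0.03836961003228068
unit frame rel handle home: [np.float64(-0.0013924287496155949), np.float64(-0.0016159132910295616)]
to handle top [ 0.00161251 -0.03859518 -0.13058345] to but [ 0.00174918  0.12640477 -0.13056608]
```

View pics/t3.png

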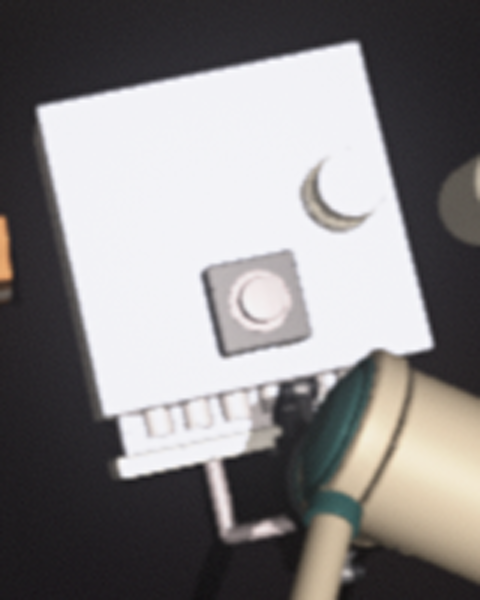

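Run:
```python
from h import *
a=cv2.imread("pics/topz.png");b=cv2.imread("pics/t3.png")
cv2.imwrite("pics/cmp.png",np.hstack([cv2.resize(x[380:600,90:310],None,fx=1.8,fy=1.8) for x in(a,b)]))
for o in (.04,.035,.03,.025,.02):
    z=lambda P:((proj("top",P)-[260,90]+.33)*3).round(1)
    print(o,z([HOME-o*U+.05*V, HOME-o*U-.05*V]).tolist(), z(np.array([*C,.1])-(.13+o)*U+.12*V))
i=eyes.get_image("scene")[130:260,90:270]
cv2.imwrite("pics/s3.png",cv2.resize(i,None,fx=4,fy=4,interpolation=cv2.INTER_CUBIC))
```

```text
0.04 [[230.8, 548.1], [367.4, 519.5]] [[120.2 492. ]]
0.035 [[229.2, 541.2], [365.7, 512.5]] [[118.6 485. ]]
0.03 [[227.7, 534.2], [364.1, 505.6]] [[117.1 478.1]]
0.025 [[226.1, 527.3], [362.5, 498.7]] [[115.6 471.1]]
0.02 [[224.6, 520.3], [360.8, 491.8]] [[114.1 464.1]]
```

View pics/cmp.png

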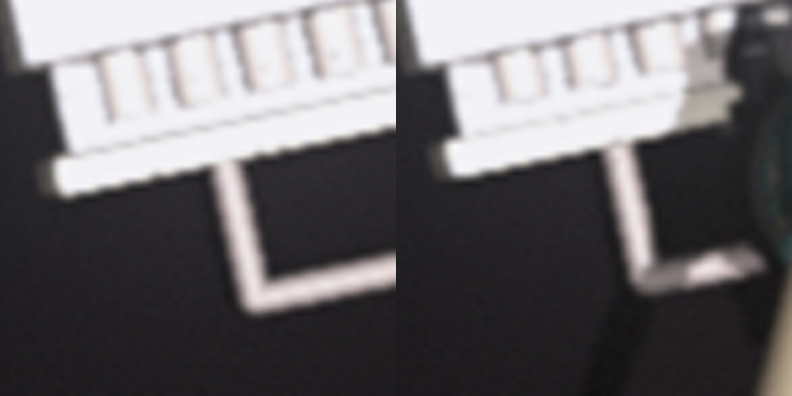

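View pics/s3.png

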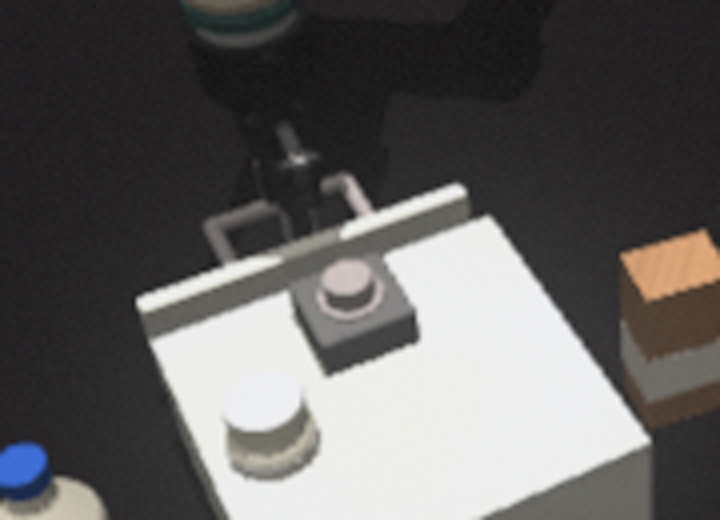

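Run:
```python
from h import *
s,R,p=st(); print(p,s["contact_force"])
for n,(y0,y1,x0,x1) in(("scene",(130,230,100,220)),("top",(170,290,290,420))):
    im=eyes.get_image(n)
    g=(np.power(im/255.,.4)*255).astype(np.uint8)
    z=cv2.resize(g[y0:y1,x0:x1],None,fx=5,fy=5,interpolation=cv2.INTER_CUBIC)
    for dy,c in((-.019,(0,0,255)),(0,(0,255,0)),(.019,(255,0,0))):
        for h in(0,.02,.04):
            q=(proj(n,p+dy*R[:,1]+[0,0,h])[0]-[x0,y0]+.4)*5
            cv2.circle(z,tuple(int(v) for v in q),3,c,-1)
    for o in(.02,.033):
        q=(proj(n,[HOME-o*U+.05*V,HOME-o*U-.05*V])-[x0,y0]+.4)*5
        cv2.line(z,*[tuple(int(v) for v in k) for k in q],(0,255,255),1)
    cv2.imwrite(f"pics/b_{n}.png",z)
```

```text
[ 0.51298172 -0.13642758  0.0694388 ] [-0.71378377  0.08743844  0.08207347]
```

View pics/b_scene.png

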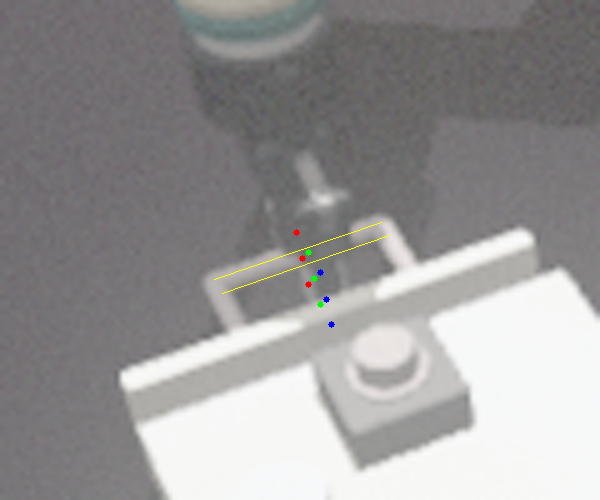

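View pics/b_top.png

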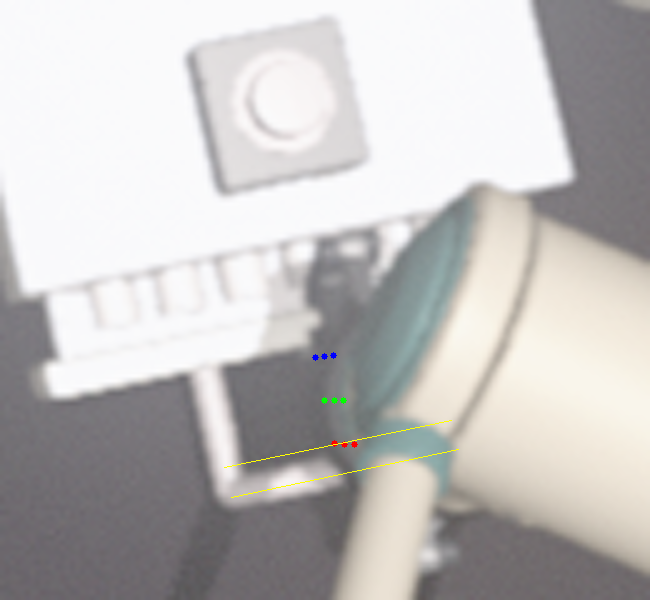

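The drawer has moved only about 7 mm, to an opening of about 33 mm, though the tool advanced 39 mm. So the contact isn't where I assumed. I'll back off so the bar sits between the fingers, then check by closing them.

Request:
{"method": "servo_tool", "body": {
  "increments": [
    {"slide": [0,-0.005,0],"spin": 0},
    {"slide": [0.0015,-0.008,0],"spin": 0},
    {"slide": [0,-0.008,0],"spin": 0},
    {"slide": [0,-0.008,0],"spin": 0},
    {"slide": [0,-0.003,0],"spin": 0},
    {"slide": [0,0,0],"spin": 0}
  ]
}}

```text
clock: 7.5
position: [0.4808, -0.1426, 0.0696]
ee_rot: [0.0, 0.621, 0.784, 0.0]
contact_force: [0.9, 0.1, -0.8]
width: 0.0386
```

```bash
cat > look.py <<'E'
from h import *
import sys
tag=sys.argv[1]
s,R,p=st(); print(s["clock"],p,s["contact_force"],s["width"],"U,V:",(p-HOME)@U,(p-HOME)@V)
out=[]
for n,(y0,y1,x0,x1) in(("scene",(130,230,100,220)),("top",(170,290,290,410))):
    im=eyes.get_image(n)
    g=(np.power(im/255.,.45)*255).astype(np.uint8)
    z=cv2.resize(g[y0:y1,x0:x1],None,fx=5,fy=5,interpolation=cv2.INTER_CUBIC)
    cv2.imwrite(f"pics/{tag}_{n}.png",z)
E
python3 look.py c
```

```text
7.5 [ 0.48079962 -0.14257196  0.06960793] [ 0.88031316  0.05552467 -0.77568885] 0.0385697767686265 U,V: -0.03411615001629144 -0.0001970936562025437
```

View pics/c_scene.png

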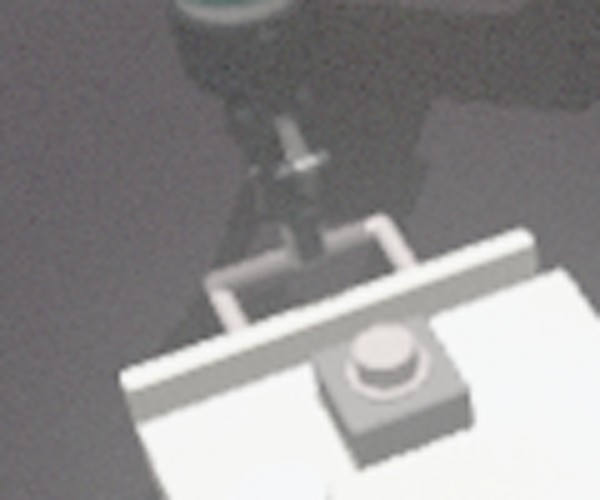

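View pics/c_top.png

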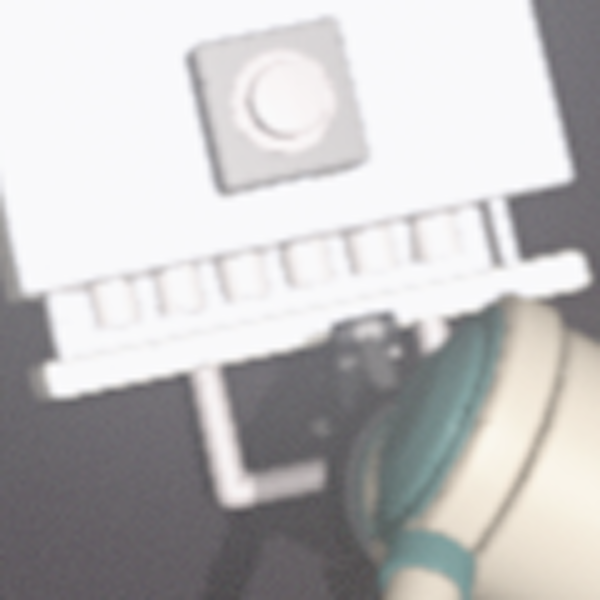

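Request:
{"method": "servo_tool", "body": {
  "increments": [
    {"slide": [0,0,0.003],"spin": 0},
    {"slide": [0,0,0],"spin": 0},
    {"slide": [0,0,0],"spin": 0},
    {"slide": [0,0,0],"spin": 0},
    {"slide": [0,0,0],"spin": 0}
  ],
  "hand": 0.05,
  "newtons": 20
}}

```text
clock: 8.1
position: [0.4819, -0.1424, 0.0668]
ee_rot: [0.0, 0.621, 0.784, 0.0]
contact_force: [0.2, 0.0, 3.2]
width: 0.0042
```

```bash
python3 look.py d
```

```text
8.1 [ 0.48190653 -0.14241473  0.06675598] [0.20462013 0.04717958 3.23245031] 0.004178097079967664 U,V: -0.033002740554809104 -0.0002985804938730103
```

View pics/d_scene.png

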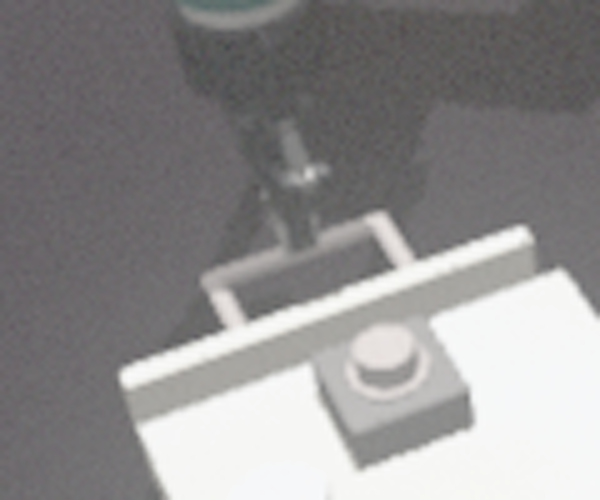

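Run:
```python
from h import *
s,R,p=st()
f=lambda P,n="scene",o=(100,130):((proj(n,P)-o+.4)*5).round().tolist()
print("tcp+h",[ (h,f(p+[0,0,h])) for h in(0,.01,.02,.025,.03,.04)])
b=HOME-.033*U; print("bar axis",f(b),"top",f(b+[0,0,.006]),"bot",f(b-[0,0,.006]))
b=b-[0,0,.02]; print("if bar at .065",f([b+.05*V,b-.05*V]))
b=b+[0,0,.02]; print("if bar at .085",f([b+.05*V,b-.05*V]))
print(manip.__class__, [a for a in dir(manip) if a[0]!='_'], s["qpos"])
```

```text
tcp+h [(0, [[304.0, 274.0]]), (0.01, [[301.0, 261.0]]), (0.02, [[298.0, 249.0]]), (0.025, [[297.0, 242.0]]), (0.03, [[295.0, 236.0]]), (0.04, [[292.0, 222.0]])]
bar axis [[299.0, 251.0]] top [[298.0, 243.0]] bot [[301.0, 258.0]]
if bar at .065 [[386.0, 248.0], [222.0, 305.0]]
if bar at .085 [[381.0, 222.0], [215.0, 280.0]]
<class 'host.Robot'> ['MotionError', 'get_state', 'sign_off', 'tcp_to_grasp'] [-4.26175415e-01  2.91973528e-01  1.86988880e+00  4.38504873e-04
  9.78724125e-01 -6.57623275e-01]
```

View pics/d_top.png

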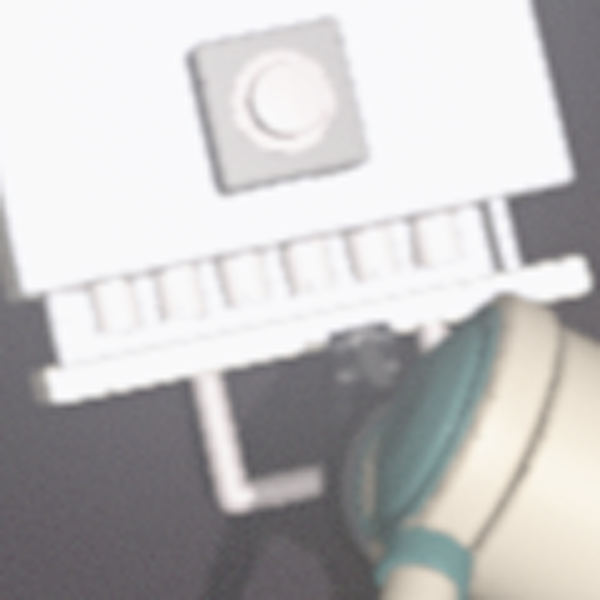

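The fingers closed to 4 mm and are resting on top of the bar (3.2 N upward). In the picture the tip ends at about (300,252), some 20 mm higher than the reported TCP. I'll lift and measure where the finger ends really are.

Request:
{"method": "servo_tool", "body": {
  "increments": [
    {"slide": [0,0,-0.02],"spin": 0},
    {"slide": [0,0,-0.03],"spin": 0},
    {"slide": [0,0,-0.03],"spin": 0},
    {"slide": [0,0,0],"spin": 0},
    {"slide": [0,0,0],"spin": 0}
  ],
  "hand": 0
}}

```text
clock: 8.7
position: [0.4811, -0.1424, 0.1465]
ee_rot: [0.0, 0.621, 0.784, -0.0]
contact_force: [0.2, 0.4, -0.4]
width: 0.0002
```

Run:
```python
from h import *
s,R,p=st();print(p,R[:,2].round(3),s["width"],s["contact_force"])
im=eyes.get_image("scene");y0,x0=100,90
z=cv2.resize((np.power(im/255.,.4)*255).astype(np.uint8)[y0:y0+100,x0:x0+110],None,fx=6,fy=6,interpolation=cv2.INTER_CUBIC)
cv2.imwrite("pics/e0.png",z)
for h in np.arange(0,.06,.01):
    q=(proj("scene",p+[0,0,h])[0]-[x0,y0]+.4)*6; cv2.circle(z,tuple(int(v) for v in q),2,(0,0,255) if h else (0,255,0),-1); print(h,q.round())
cv2.imwrite("pics/e.png",z)
```

```text
[ 0.48109785 -0.14244233  0.14649931] [ 0. -0. -1.] 0.00015773431920056206 [ 0.16384614  0.37596248 -0.36891528]
0.0 [396. 381.]
0.01 [392. 364.]
0.02 [388. 347.]
0.03 [384. 330.]
0.04 [380. 313.]
0.05 [376. 295.]
```

View pics/e0.png

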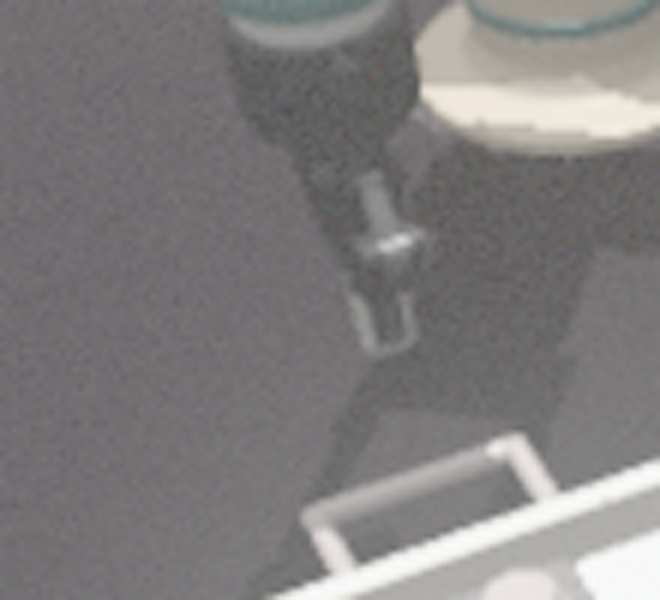

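View pics/e.png

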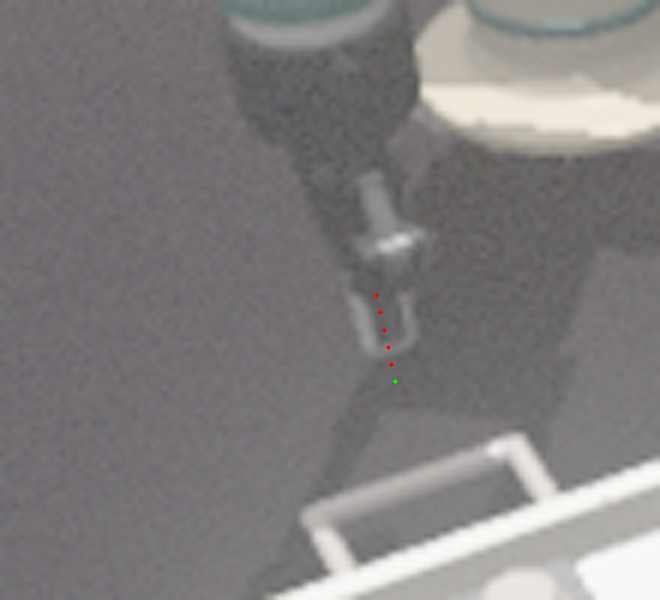

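Finger ends show at zoom (388,355), about 18–22 mm above the reported TCP point, which agrees with the bar contact. I'll use a tip offset of about 22 mm and go lower this time.

Request:
{"method": "servo_tool", "body": {
  "increments": [
    {"slide": [0,0,0],"spin": 0},
    {"slide": [0,0,0],"spin": 0},
    {"slide": [0,0.0005,0.02],"spin": 0},
    {"slide": [0,0,0.025],"spin": 0},
    {"slide": [0,0,0.025],"spin": 0},
    {"slide": [0,0,0],"spin": 0}
  ],
  "hand": 0.45,
  "newtons": 40
}}

```text
clock: 9.35
position: [0.4786, -0.1409, 0.073]
ee_rot: [-0.004, 0.621, 0.784, -0.001]
contact_force: [-0.9, -0.2, 0.0]
width: 0.0382
```

Request:
{"method": "servo_tool", "body": {
  "increments": [
    {"slide": [0,0,0.005],"spin": 0},
    {"slide": [0,0,0.005],"spin": 0},
    {"slide": [0,0,0],"spin": 0}
  ]
}}

```text
clock: 9.65
position: [0.4821, -0.1424, 0.0667]
ee_rot: [0.0, 0.621, 0.784, 0.0]
contact_force: [1.1, -0.0, 0.2]
width: 0.0389
```

Request:
{"method": "servo_tool", "body": {
  "increments": [
    {"slide": [0,0,0.006],"spin": 0},
    {"slide": [0,0,0.006],"spin": 0},
    {"slide": [0,0,0.006],"spin": 0},
    {"slide": [0,0,0.006],"spin": 0},
    {"slide": [0,0,0],"spin": 0}
  ]
}}

```text
clock: 10.15
position: [0.4811, -0.1419, 0.0415]
ee_rot: [-0.001, 0.621, 0.784, -0.0]
contact_force: [-0.1, 0.5, -0.2]
width: 0.0384
```

```bash
python3 look.py f
```

```text
10.15 [ 0.48105465 -0.14192399  0.04145749] [-0.11071881  0.54051209 -0.17613471] 0.03842676476991738 U,V: -0.03371896827542342 0.00037488034042287074
```

View pics/f_scene.png

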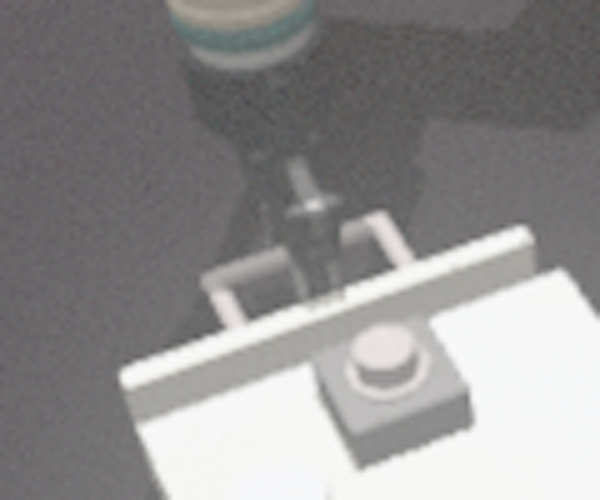

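The inner finger now reaches well below the bar at (320,290). Pushing again.

Request:
{"method": "servo_tool", "body": {
  "increments": [
    {"slide": [0,0.004,0],"spin": 0},
    {"slide": [0,0.004,0],"spin": 0},
    {"slide": [0,0.003,0],"spin": 0},
    {"slide": [0,0.002,0],"spin": 0},
    {"slide": [0,0.002,0],"spin": 0}
  ]
}}

```text
clock: 10.75
position: [0.4962, -0.1389, 0.0425]
ee_rot: [-0.0, 0.621, 0.784, -0.0]
contact_force: [-1.0, -2.2, 1.3]
width: 0.0382
```

Request:
{"method": "servo_tool", "body": {
  "increments": [
    {"slide": [0,0.002,0],"spin": 0},
    {"slide": [0,0.001,0],"spin": 0}
  ]
}}

```text
clock: 10.95
position: [0.4993, -0.1382, 0.0425]
ee_rot: [-0.0, 0.621, 0.784, -0.0]
contact_force: [-2.3, -1.0, 1.0]
width: 0.0382
```

Request:
{"method": "servo_tool", "body": {
  "increments": [
    {"slide": [0,0.002,0],"spin": 0},
    {"slide": [0,0.001,0],"spin": 0}
  ]
}}

```text
clock: 11.15
position: [0.5023, -0.1374, 0.0424]
ee_rot: [-0.0, 0.621, 0.784, 0.0]
contact_force: [-1.8, -1.3, 0.7]
width: 0.0381
```

Request:
{"method": "servo_tool", "body": {
  "increments": [
    {"slide": [0,0.002,0],"spin": 0},
    {"slide": [0,0.001,0],"spin": 0}
  ]
}}

```text
clock: 11.35
position: [0.5054, -0.1367, 0.0425]
ee_rot: [-0.0, 0.621, 0.784, 0.0]
contact_force: [-0.4, -0.7, 1.3]
width: 0.0385
```

```bash
python3 look.py g
```

```text
11.35 [ 0.50537773 -0.13671921  0.04246189] [-0.38884633 -0.69389374  1.26454844] 0.03845282957064633 U,V: -0.008850832524753618 -0.00015224841087506263
```

View pics/g_top.png

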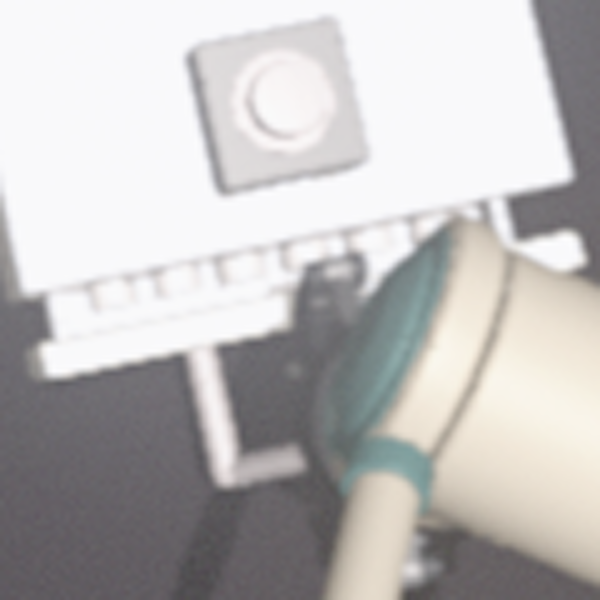

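Request:
{"method": "servo_tool", "body": {
  "increments": [
    {"slide": [0,0.001,0],"spin": 0},
    {"slide": [0,0.001,0],"spin": 0}
  ]
}}

```text
clock: 11.65
position: [0.5071, -0.1363, 0.0425]
ee_rot: [-0.0, 0.621, 0.784, -0.0]
contact_force: [-1.8, -1.3, -0.1]
width: 0.0384
```

Request:
{"method": "servo_tool", "body": {
  "increments": [
    {"slide": [0,0.001,0],"spin": 0},
    {"slide": [0,0.001,0],"spin": 0}
  ]
}}

```text
clock: 11.85
position: [0.5091, -0.1358, 0.0425]
ee_rot: [-0.0, 0.621, 0.784, 0.0]
contact_force: [-0.5, -1.2, 0.6]
width: 0.0383
```

Request:
{"method": "servo_tool", "body": {
  "increments": [
    {"slide": [0,0.001,0],"spin": 0},
    {"slide": [0,0,0],"spin": 0}
  ]
}}

```text
clock: 12.05
position: [0.5103, -0.1355, 0.0425]
ee_rot: [0.0, 0.621, 0.784, 0.0]
contact_force: [-0.2, -0.3, 0.3]
width: 0.0383
```

Request:
{"method": "servo_tool", "body": {
  "increments": [
    {"slide": [0,0.001,0],"spin": 0},
    {"slide": [0,0,0],"spin": 0}
  ]
}}

```text
clock: 12.25
position: [0.5112, -0.1353, 0.0425]
ee_rot: [0.0, 0.621, 0.784, 0.0]
contact_force: [-0.3, 0.1, 0.1]
width: 0.0385
```

Request:
{"method": "servo_tool", "body": {
  "increments": [
    {"slide": [0,0.001,0],"spin": 0},
    {"slide": [0,0,0],"spin": 0}
  ]
}}

```text
clock: 12.45
position: [0.5122, -0.1351, 0.0425]
ee_rot: [0.0, 0.621, 0.784, 0.0]
contact_force: [-0.9, -0.6, -0.2]
width: 0.0385
```

Request:
{"method": "servo_tool", "body": {
  "increments": [
    {"slide": [0,0.001,0],"spin": 0},
    {"slide": [0,0.001,0],"spin": 0}
  ]
}}

```text
clock: 12.65
position: [0.5139, -0.1347, 0.0425]
ee_rot: [-0.0, 0.621, 0.784, 0.0]
contact_force: [-1.4, 0.0, 1.3]
width: 0.0383
```

Request:
{"method": "servo_tool", "body": {
  "increments": [
    {"slide": [0,0.001,0],"spin": 0},
    {"slide": [0,0.001,0],"spin": 0}
  ]
}}

```text
clock: 12.85
position: [0.516, -0.1342, 0.0424]
ee_rot: [-0.0, 0.621, 0.784, 0.0]
contact_force: [-0.9, -0.5, -0.4]
width: 0.0383
```

Request:
{"method": "servo_tool", "body": {
  "increments": [
    {"slide": [0,0.001,0],"spin": 0},
    {"slide": [0,0.001,0],"spin": 0}
  ]
}}

```text
clock: 13.05
position: [0.5179, -0.1337, 0.0425]
ee_rot: [-0.0, 0.621, 0.784, 0.0]
contact_force: [-2.3, -0.3, 0.3]
width: 0.0386
```

```bash
python3 look.py h
```

```text
13.05 [ 0.51792333 -0.13374407  0.04245104] [-2.25142627 -0.34064436  0.27154881] 0.03862843889877043 U,V: 0.004042705523453589 -0.00014136307505682513
```

View pics/h_top.png

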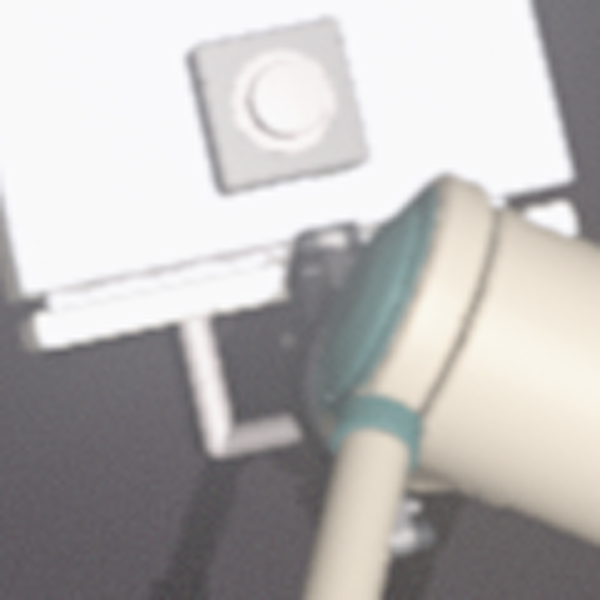

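The handle corner is now at (215,453), an opening of about 11 mm. That is past the 19 mm bolt point with only friction felt, so the lock is unlocked. Continuing home.

Request:
{"method": "servo_tool", "body": {
  "increments": [
    {"slide": [0,0.002,0],"spin": 0},
    {"slide": [0,0.002,0],"spin": 0},
    {"slide": [0,0.001,0],"spin": 0}
  ]
}}

```text
clock: 13.45
position: [0.523, -0.1325, 0.0425]
ee_rot: [-0.0, 0.621, 0.784, 0.0]
contact_force: [-1.3, -0.7, 0.3]
width: 0.0382
```

Request:
{"method": "servo_tool", "body": {
  "increments": [
    {"slide": [0,0.001,0],"spin": 0},
    {"slide": [0,0.001,0],"spin": 0}
  ]
}}

```text
clock: 13.65
position: [0.5247, -0.1321, 0.0425]
ee_rot: [-0.0, 0.621, 0.784, 0.0]
contact_force: [-1.7, -0.2, 0.4]
width: 0.0382
```

Request:
{"method": "servo_tool", "body": {
  "increments": [
    {"slide": [0,0.001,0],"spin": 0},
    {"slide": [0,0.001,0],"spin": 0}
  ]
}}

```text
clock: 13.85
position: [0.5267, -0.1317, 0.0425]
ee_rot: [-0.0, 0.621, 0.784, 0.0]
contact_force: [-1.4, 0.3, 0.8]
width: 0.0384
```

Request:
{"method": "servo_tool", "body": {
  "increments": [
    {"slide": [0,0.001,0],"spin": 0},
    {"slide": [0,0,0],"spin": 0}
  ]
}}

```text
clock: 14.05
position: [0.5273, -0.1315, 0.0425]
ee_rot: [-0.0, 0.621, 0.784, -0.0]
contact_force: [-2.3, -0.3, 0.0]
width: 0.0385
```

```bash
python3 look.py i
```

```text
14.05 [ 0.52733478 -0.13149524  0.04246144] [-2.31145887 -0.33108887  0.01904806] 0.038491092128967425 U,V: 0.013719077790480464 -0.00011669864660462982
```

View pics/i_top.png

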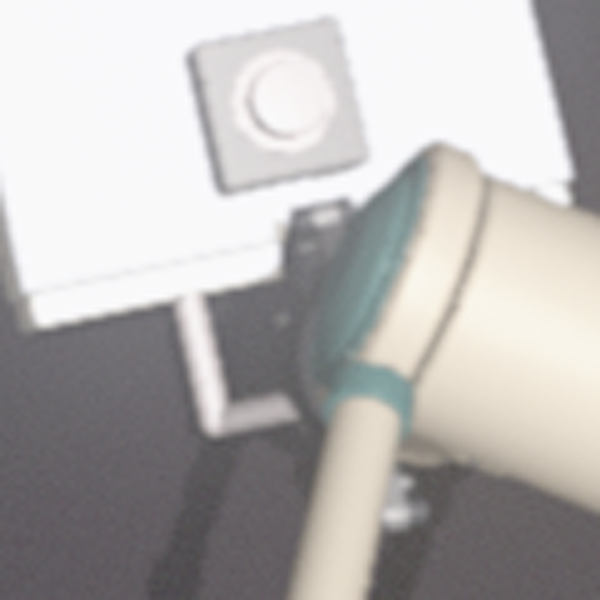

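Request:
{"method": "servo_tool", "body": {
  "increments": [
    {"slide": [0,0.001,0],"spin": 0},
    {"slide": [0,0,0],"spin": 0}
  ]
}}

```text
clock: 14.35
position: [0.5273, -0.1315, 0.0424]
ee_rot: [-0.001, 0.621, 0.784, -0.001]
contact_force: [-5.7, -1.3, 2.5]
width: 0.0379
```

Request:
{"method": "servo_tool", "body": {
  "increments": [
    {"slide": [0,0.001,0],"spin": 0},
    {"slide": [0,0,0],"spin": 0}
  ]
}}

```text
clock: 14.55
position: [0.5273, -0.1314, 0.0423]
ee_rot: [-0.002, 0.62, 0.784, -0.002]
contact_force: [-7.3, -1.9, 4.4]
width: 0.0385
```

Request:
{"method": "servo_tool", "body": {
  "increments": [
    {"slide": [0,0.001,0],"spin": 0},
    {"slide": [0,0,0],"spin": 0}
  ]
}}

```text
clock: 14.75
position: [0.5272, -0.1314, 0.0423]
ee_rot: [-0.002, 0.62, 0.784, -0.002]
contact_force: [-8.8, -3.1, 4.6]
width: 0.0387
```

Drawer is home (about 9 N against the end stop). Unload, lift, close the fingers and go over the button.

Request:
{"method": "servo_tool", "body": {
  "increments": [
    {"slide": [0,-0.003,0],"spin": 0},
    {"slide": [0,-0.006,0],"spin": 0},
    {"slide": [0,-0.007,0],"spin": 0},
    {"slide": [0,0,0],"spin": 0},
    {"slide": [0,0,-0.02],"spin": 0},
    {"slide": [0,0,-0.03],"spin": 0},
    {"slide": [0,0,-0.045],"spin": 0},
    {"slide": [0,0,-0.045],"spin": 0}
  ]
}}

```text
clock: 15.55
position: [0.5149, -0.1343, 0.1837]
ee_rot: [-0.0, 0.621, 0.784, 0.0]
contact_force: [1.3, -0.5, -1.2]
width: 0.0383
```

Request:
{"method": "servo_tool", "body": {
  "increments": [
    {"slide": [0,0.01,0],"spin": 0},
    {"slide": [0,0.04,0],"spin": 0},
    {"slide": [0,0.04,0],"spin": 0},
    {"slide": [0,0.035,0],"spin": 0},
    {"slide": [0,0,0],"spin": 0},
    {"slide": [0,0,0],"spin": 0}
  ],
  "hand": 0
}}

```text
clock: 16.15
position: [0.6367, -0.1054, 0.1811]
ee_rot: [-0.001, 0.62, 0.784, -0.0]
contact_force: [-0.1, -0.3, 0.1]
width: 0.0
```

```bash
python3 look.py j
python3 - <<'E'
from h import *
print("to but",to(BUT), (st()[2]-BUT)@U,(st()[2]-BUT)@V)
E
```

```text
16.15 [ 0.63666824 -0.10539085  0.18109606] [-0.11658861 -0.32846881  0.13787032] 1.1094478222231433e-05 U,V: 0.1261253645057683 0.00014988415956725278
to but [-3.49884955e-05  1.51889824e-04  3.38587712e-02] -9.757067157339405e-05 9.854871493650468e-06
```

View pics/j_scene.png

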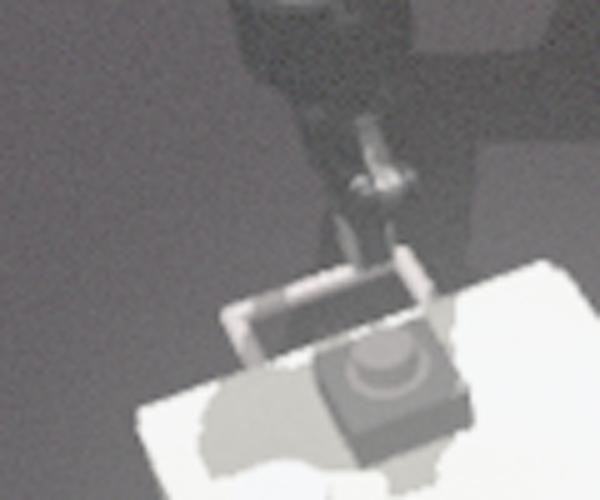

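View pics/j_top.png

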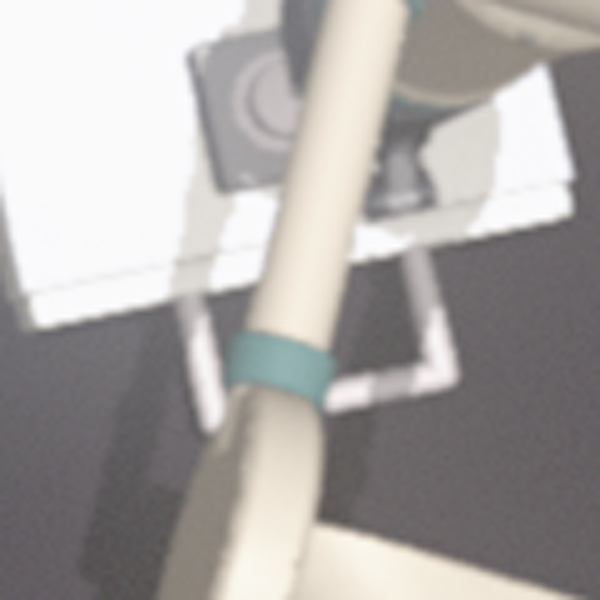

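Drawer front is flush with the unit, and the tool is over the button, shadow on the housing. Now descending onto the button.

Request:
{"method": "servo_tool", "body": {
  "increments": [
    {"slide": [0,0,0.015],"spin": 0},
    {"slide": [0,0,0.015],"spin": 0},
    {"slide": [0,0,0.01],"spin": 0},
    {"slide": [0,0,0.005],"spin": 0},
    {"slide": [0,0,0],"spin": 0},
    {"slide": [0,0,0],"spin": 0}
  ],
  "newtons": 60
}}

```text
clock: 16.85
position: [0.6368, -0.1061, 0.1381]
ee_rot: [0.0, 0.621, 0.784, 0.0]
contact_force: [0.2, 0.2, -0.2]
width: -0.0002
```

```bash
python3 look.py k
```

```text
16.85 [ 0.63678591 -0.10609278  0.13807187] [ 0.22417405  0.1633715  -0.18047855] -0.00016194235678654434 U,V: 0.12607849137008367 -0.0005602981620961135
```

View pics/k_scene.png

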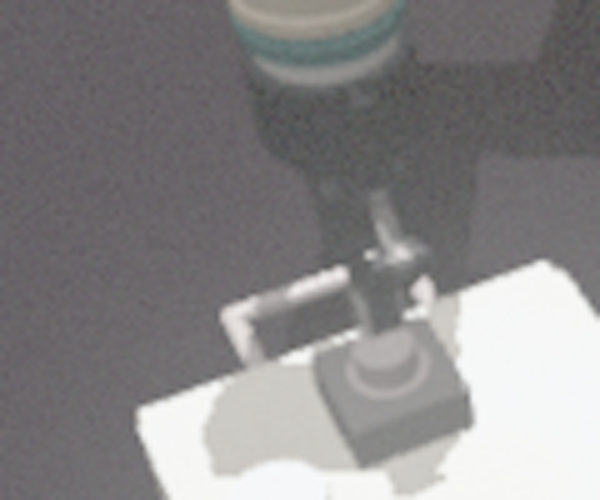

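Request:
{"method": "servo_tool", "body": {
  "increments": [
    {"slide": [0,0,0.003],"spin": 0},
    {"slide": [0,0,0.003],"spin": 0},
    {"slide": [0,0,0.002],"spin": 0},
    {"slide": [0,0,0.002],"spin": 0}
  ]
}}

```text
clock: 17.35
position: [0.6365, -0.1058, 0.1272]
ee_rot: [-0.0, 0.621, 0.784, -0.0]
contact_force: [0.3, -0.5, -1.0]
width: 0.0
```

Request:
{"method": "servo_tool", "body": {
  "increments": [
    {"slide": [0,0,0.002],"spin": 0},
    {"slide": [0,0,0.002],"spin": 0}
  ]
}}

```text
clock: 17.55
position: [0.6366, -0.1058, 0.1234]
ee_rot: [-0.0, 0.621, 0.784, 0.0]
contact_force: [-0.1, 0.4, 3.0]
width: -0.0002
```

Request:
{"method": "servo_tool", "body": {
  "increments": [
    {"slide": [0,0,0.002],"spin": 0},
    {"slide": [0,0,0.002],"spin": 0}
  ]
}}

```text
clock: 17.75
position: [0.6367, -0.1058, 0.1198]
ee_rot: [0.0, 0.621, 0.784, 0.0]
contact_force: [-1.0, 0.5, 3.4]
width: 0.0001
```

Request:
{"method": "servo_tool", "body": {
  "increments": [
    {"slide": [0,0,0.002],"spin": 0},
    {"slide": [0,0,0.001],"spin": 0}
  ]
}}

```text
clock: 17.95
position: [0.6367, -0.1058, 0.1166]
ee_rot: [0.0, 0.621, 0.784, 0.0]
contact_force: [-1.4, 0.3, 4.5]
width: 0.0002
```

Request:
{"method": "servo_tool", "body": {
  "increments": [
    {"slide": [0,0,0.002],"spin": 0},
    {"slide": [0,0,0.001],"spin": 0}
  ]
}}

```text
clock: 18.15
position: [0.6367, -0.1058, 0.1138]
ee_rot: [0.0, 0.621, 0.784, 0.0]
contact_force: [-1.6, -0.1, 4.3]
width: 0.0003
```

Request:
{"method": "servo_tool", "body": {
  "increments": [
    {"slide": [0,0,0.001],"spin": 0},
    {"slide": [0,0,0.001],"spin": 0}
  ]
}}

```text
clock: 18.35
position: [0.6367, -0.1058, 0.1118]
ee_rot: [0.0, 0.621, 0.784, 0.0]
contact_force: [-2.4, 0.8, 8.5]
width: 0.0004
```

Request:
{"method": "servo_tool", "body": {
  "increments": [
    {"slide": [0,0,0.001],"spin": 0},
    {"slide": [0,0,0],"spin": 0}
  ]
}}

```text
clock: 18.55
position: [0.6367, -0.1058, 0.1117]
ee_rot: [0.0, 0.621, 0.784, 0.0]
contact_force: [-2.4, 0.9, 8.7]
width: 0.0001
```

Request:
{"method": "servo_tool", "body": {
  "increments": [
    {"slide": [0,0,0.001],"spin": 0},
    {"slide": [0,0,0],"spin": 0}
  ]
}}

```text
clock: 18.75
position: [0.6368, -0.1059, 0.1114]
ee_rot: [0.001, 0.621, 0.784, 0.0]
contact_force: [-4.0, 1.2, 12.1]
width: -0.0002
```

Bottomed at 12 N and firm. Letting the button come right up, lifting, and returning to the handle.

Request:
{"method": "servo_tool", "body": {
  "increments": [
    {"slide": [0,0,-0.004],"spin": 0},
    {"slide": [0,0,-0.006],"spin": 0},
    {"slide": [0,0,-0.008],"spin": 0},
    {"slide": [0,0,-0.02],"spin": 0},
    {"slide": [0,0,-0.03],"spin": 0},
    {"slide": [0,0,0],"spin": 0}
  ]
}}

```text
clock: 19.35
position: [0.6394, -0.1066, 0.1814]
ee_rot: [0.004, 0.621, 0.784, 0.002]
contact_force: [0.9, 0.1, -0.0]
width: -0.0001
```

Request:
{"method": "servo_tool", "body": {
  "increments": [
    {"slide": [0,-0.03,0],"spin": 0},
    {"slide": [0,-0.04,0],"spin": 0},
    {"slide": [0,-0.035,0],"spin": 0},
    {"slide": [0,-0.02,0],"spin": 0},
    {"slide": [0,0,0],"spin": 0},
    {"slide": [0,0,0],"spin": 0}
  ],
  "hand": 0.45
}}

```text
clock: 19.95
position: [0.5154, -0.1346, 0.1772]
ee_rot: [0.0, 0.621, 0.784, 0.0]
contact_force: [-0.3, 0.5, 0.6]
width: 0.0381
```

```bash
python3 look.py l
```

```text
19.95 [ 0.51536655 -0.13460357  0.17723617] [-0.26020897  0.45351869  0.57912833] 0.03810002871543073 U,V: 0.0013568050340952778 -0.0003899653057833943
```

View pics/l_top.png

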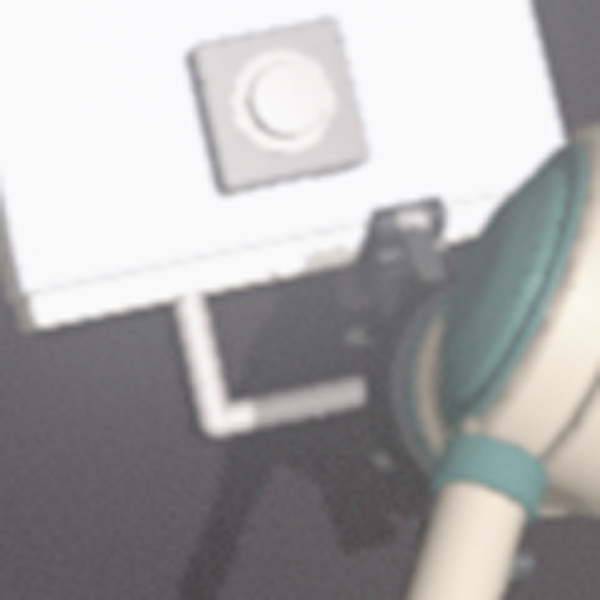

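Button is up and the drawer still home. Down around the bar.

Request:
{"method": "servo_tool", "body": {
  "increments": [
    {"slide": [0,0,0.03],"spin": 0},
    {"slide": [0,0,0.035],"spin": 0},
    {"slide": [0,0,0.025],"spin": 0},
    {"slide": [0,0,0.01],"spin": 0},
    {"slide": [0,0,0],"spin": 0},
    {"slide": [0,0,0.01],"spin": 0},
    {"slide": [0,0,0.012],"spin": 0},
    {"slide": [0,0,0.012],"spin": 0}
  ]
}}

```text
clock: 20.85
position: [0.5156, -0.1347, 0.0434]
ee_rot: [0.001, 0.621, 0.784, 0.0]
contact_force: [0.1, -0.6, 0.2]
width: 0.0382
```

Request:
{"method": "servo_tool", "body": {
  "increments": [
    {"slide": [0,-0.004,0],"spin": 0},
    {"slide": [0,-0.004,0],"spin": 0},
    {"slide": [0,-0.003,0],"spin": 0},
    {"slide": [0,-0.002,0],"spin": 0},
    {"slide": [0,0,0],"spin": 0}
  ]
}}

```text
clock: 21.35
position: [0.5022, -0.1376, 0.0439]
ee_rot: [0.0, 0.621, 0.784, 0.0]
contact_force: [0.0, 1.0, 0.6]
width: 0.0382
```

Request:
{"method": "servo_tool", "body": {
  "increments": [
    {"slide": [0,-0.001,0],"spin": 0},
    {"slide": [0,-0.001,0],"spin": 0}
  ]
}}

```text
clock: 21.55
position: [0.5012, -0.138, 0.0438]
ee_rot: [0.001, 0.621, 0.784, 0.001]
contact_force: [1.4, 0.5, 0.1]
width: 0.0383
```

```bash
python3 look.py m
```

```text
21.55 [ 0.50122931 -0.13799347  0.04383675] [1.36503406 0.50128793 0.13563116] 0.03830612183632483 U,V: -0.013181097296225236 -0.00043855054131430876
```

Request:
{"method": "servo_tool", "body": {
  "increments": [
    {"slide": [0,-0.001,0],"spin": 0},
    {"slide": [0,-0.001,0],"spin": 0}
  ]
}}

```text
clock: 21.85
position: [0.4989, -0.1385, 0.0437]
ee_rot: [0.001, 0.621, 0.784, 0.0]
contact_force: [2.0, -0.1, 1.7]
width: 0.0385
```

Request:
{"method": "servo_tool", "body": {
  "increments": [
    {"slide": [0,-0.001,0],"spin": 0},
    {"slide": [0,-0.001,0],"spin": 0}
  ]
}}

```text
clock: 22.05
position: [0.4985, -0.1387, 0.0437]
ee_rot: [0.002, 0.621, 0.784, 0.001]
contact_force: [7.7, 2.8, -1.9]
width: 0.0384
```

Request:
{"method": "servo_tool", "body": {
  "increments": [
    {"slide": [0,-0.001,0],"spin": 0},
    {"slide": [0,0,0],"spin": 0}
  ]
}}

```text
clock: 22.25
position: [0.4984, -0.1387, 0.0437]
ee_rot: [0.002, 0.621, 0.784, 0.002]
contact_force: [7.1, 3.4, -1.9]
width: 0.0385
```

Request:
{"method": "servo_tool", "body": {
  "increments": [
    {"slide": [0,-0.001,0],"spin": 0},
    {"slide": [0,0,0],"spin": 0}
  ]
}}

```text
clock: 22.45
position: [0.4984, -0.1387, 0.0437]
ee_rot: [0.003, 0.621, 0.783, 0.003]
contact_force: [9.6, 3.6, -3.8]
width: 0.0385
```

Request:
{"method": "servo_tool", "body": {
  "increments": [
    {"slide": [0,0,0],"spin": 0},
    {"slide": [0,0,0],"spin": 0},
    {"slide": [0,0,0],"spin": 0},
    {"slide": [0,0,0],"spin": 0}
  ]
}}

```text
clock: 22.85
position: [0.4984, -0.1387, 0.0437]
ee_rot: [0.003, 0.621, 0.783, 0.003]
contact_force: [10.4, 3.6, -4.2]
width: 0.0385
```

Request:
{"method": "servo_tool", "body": {
  "increments": [
    {"slide": [0,0,0],"spin": 0},
    {"slide": [0,0,0],"spin": 0},
    {"slide": [0,0,0],"spin": 0}
  ]
}}

```text
clock: 23.15
position: [0.4984, -0.1387, 0.0437]
ee_rot: [0.003, 0.621, 0.783, 0.003]
contact_force: [10.1, 4.6, -3.6]
width: 0.0385
```

Pull held at about 10.5 N for 0.9 s. The drawer stopped after its 3 mm of play, so it is locked. Unload, and nudge the 3 mm of play back home lightly before leaving.

Request:
{"method": "servo_tool", "body": {
  "increments": [
    {"slide": [0,0.004,0],"spin": 0},
    {"slide": [0,0.008,0],"spin": 0},
    {"slide": [0,0.008,0],"spin": 0},
    {"slide": [0,0.006,0],"spin": 0},
    {"slide": [0,0.003,0],"spin": 0},
    {"slide": [0,0,0],"spin": 0}
  ]
}}

```text
clock: 23.75
position: [0.523, -0.1325, 0.0434]
ee_rot: [-0.0, 0.621, 0.784, -0.0]
contact_force: [0.7, 0.6, 0.4]
width: 0.0383
```

```bash
python3 look.py n
```

```text
23.75 [ 0.52304559 -0.1325465   0.04336619] [0.72180456 0.62840703 0.41872078] 0.038321606679725215 U,V: 0.009303086113756994 -0.00015360903879611953
```

Request:
{"method": "servo_tool", "body": {
  "increments": [
    {"slide": [0,0.001,0],"spin": 0},
    {"slide": [0,0.001,0],"spin": 0},
    {"slide": [0,0.001,0],"spin": 0}
  ]
}}

```text
clock: 24.15
position: [0.525, -0.132, 0.0434]
ee_rot: [-0.001, 0.621, 0.784, -0.0]
contact_force: [-1.6, -0.5, 0.4]
width: 0.0384
```

Request:
{"method": "servo_tool", "body": {
  "increments": [
    {"slide": [0,0.001,0],"spin": 0},
    {"slide": [0,0.001,0],"spin": 0},
    {"slide": [0,0,0],"spin": 0}
  ]
}}

```text
clock: 24.45
position: [0.5274, -0.1315, 0.0435]
ee_rot: [-0.0, 0.621, 0.784, -0.0]
contact_force: [-1.5, 0.0, 0.9]
width: 0.039
```

Back at the home position (same TCP reading as before). Centre and retreat.

Request:
{"method": "servo_tool", "body": {
  "increments": [
    {"slide": [0,-0.005,0],"spin": 0},
    {"slide": [0,-0.008,0],"spin": 0},
    {"slide": [0,0,0],"spin": 0},
    {"slide": [0,0,0],"spin": 0},
    {"slide": [0,0,-0.02],"spin": 0},
    {"slide": [0,0,-0.03],"spin": 0},
    {"slide": [0,0,-0.04],"spin": 0},
    {"slide": [0,0,-0.04],"spin": 0}
  ]
}}

```text
clock: 25.25
position: [0.5149, -0.1343, 0.1746]
ee_rot: [-0.0, 0.621, 0.784, 0.0]
contact_force: [0.6, -0.5, 0.0]
width: 0.0383
```

Request:
{"method": "servo_tool", "body": {
  "increments": [
    {"slide": [0.03,-0.02,-0.01],"spin": 0},
    {"slide": [0.04,-0.03,0],"spin": 0},
    {"slide": [0.04,-0.03,0],"spin": 0},
    {"slide": [0.04,-0.02,0],"spin": 0},
    {"slide": [0.03,0,0],"spin": 0},
    {"slide": [0,0,0],"spin": 0},
    {"slide": [0,0,0],"spin": 0}
  ]
}}

```text
clock: 25.95
position: [0.3768, 0.018, 0.1839]
ee_rot: [0.001, 0.62, 0.785, 0.0]
contact_force: [-0.1, -0.6, 0.0]
width: 0.0385
```

```bash
python3 look.py o
python3 - <<'E'
from h import *
cv2.imwrite("pics/tf.png",eyes.get_image("top"))
E
```

```text
25.95 [0.37684409 0.01796727 0.1839058 ] [-0.13038934 -0.56774886  0.04964104] 0.03852646014944567 U,V: -0.09837466595461676 0.17994296709412594
```

View pics/tf.png

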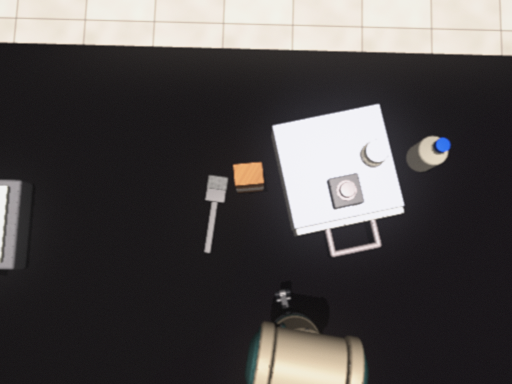

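View pics/o_top.png

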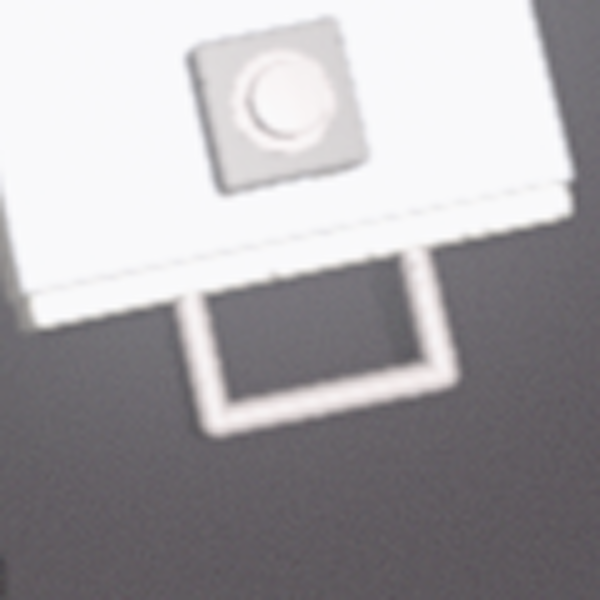

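The drawer is shut, with the panel flush and the handle bar between (330,254) and (380,244). The carton, brush, jar and bottle are at their original pixels, and the arm is clear. Handing in.

```bash
python3 -c "
from rig import manip
print(manip.sign_off())"
```

```text
the job is handed in; nothing more can be done
None
```

The drawer is shut and locked, and I handed the job in at about 26 s of the 66 s allowed.

- **Push home:** I pushed the drawer from about 39 mm open to its end stop. It passed the 19 mm bolt point with only friction felt, about 2 N, so the bolt was in (unlocked). At the stop I pressed with about 9 N.
- **Lock:** One full press of the button, which bottomed at about 12–13 N, then a full release.
- **Proof:** The handle stopped after its 3 mm of play. I held it at about 10.5 N outward for about 0.9 s and it did not move.
- **Let go:** I unloaded the handle and nudged the 3 mm of play back home with about 1.5 N. Then I lifted clear.

**Last checks:** The final top picture shows the drawer front flush with the unit. The carton, brush, jar and bottle appear where they started, and the arm is clear with no contact force.

**What disagreed:** The finger ends really sit about 22–24 mm above the reported tool position.
- Because of this, my first push passed over the bar and moved the drawer about 7 mm by its front panel, at about 2 N.
- The closing fingers then rested on the bar at about 3 N.
- I measured the offset from the pictures, corrected the height and carried on. The button contact height matched it.

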